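Clear the feeding board and hold up the fullest treat tin

ROBOT

A 7-joint arm with a two-finger parallel gripper is mounted at the origin on the work surface. World frame = base frame: x ahead of the robot, y to its left, z up, the work surface at z = 0. Lengths are in mm, angles in rad, forces in N, time in s.
With the tool pointing down it reaches from about 400 to 850 mm from the base axis. Payload 10.4 kg.
Tool frame: the origin (TCP) lies on the centre line of the jaws, within the pads' length; the fingertips stand 25 mm ahead of it and the grasp point (between the pads) lies 6 mm ahead of it (r.tip_extent is the distance from the TCP to the fingertips, in mm); x points along the fingers, z is the direction in which the jaws open and shut, and the axes are right-handed (so a half turn about x gives the same grasp; the last joint's range is limited). The gripper opens to 87 mm and grips with 3 to 60 N. Pads are 19 mm wide; open, the fingers measure 117 mm over their backs; the gripper's body (75 mm by 190 mm) begins 51 mm behind the grasp point.
Start: joints at [-1.365, 0.332, -0.065, 1.46, 0.022, 1.35, -0.088], TCP at [141.74, 608.736, 247.576] pointing down, gripper open.
Joint ranges: [-2.6, 2.6], [-0.5, 2.12], [-1.47, 1.34], [0.16, 2.42], [-1.27, 4.41], [0.06, 2.06], [-2.6, 2.6]. Speed limits (rad/s): [2.22, 2.22, 2.79, 2.79, 3.14, 3.14, 3.14].

INTERFACE

Orientations are given as a 3x3 rotation matrix whose columns are the frame's x, y, z axes.
In Python, from rig import r gives the robot as it stands. The module is installed in compiled form; this text tells all that it offers.
- The arm moves only by the tool arm_command, never from a script. Its argument "rows" is a list that holds one entry, the list of rows, each a list of 6 numbers: the shift along the tool's x, y, z in mm, then the turn, a rotation vector about the tool's x, y, z in rad. A call has 1 to 12 rows; each row shifts and turns the pose as measured when the row begins, along the tool's axes as they then stand; what a row does not reach is not made up. A row lasts 1/10 s, in which the tool goes at most 50 mm and 8.59 degrees, less where a joint would pass 70% of its speed; a pose out of reach is approached as far as the arm can. A call is refused whole if a number of a shift passes 50 or a number of a turn 0.15, either way. A call with a gripper value outside its range is refused whole. "claw" is the opening, from 0 (shut) to 1 (fully open), set as the call begins (left out, the last holds). The fingers move at their own pace and stop on an object; "grip_force" is the grip in N (left out, the last holds). Time passes only in rows, so rows that do not move let the fingers close. It gives the time, the measured TCP pose, the force and the opening at its end, in the units of the state.
- r.observe(): the state, without advancing time (a new reading comes with each control period).
- r.grab_frame(name): name is "side" or "top" or "wrist"; returns the picture (400x640x3 uint8, red, green, blue); there is no depth.
- r.get_calibration(name): a dict with "camera_matrix" (3x3 intrinsics, pixels), "k1" (the pictures are not rectified: a ray, as slopes to the right and down, at radius r is drawn at 1 + k1 r^2 times it, then the intrinsics apply), "position" and "attitude" of the camera in the world. Camera axes: x right, y up, looking along -z (the intrinsics and any distortion apply to the point x, -y, -z); pixel columns grow to the right and rows downward; lengths in mm; the calibration is good to about 2 mm. A picture is of the moment at which its call begins: read the wrist's pose just before it. get_calibration takes no time and is no camera call; for the wrist camera it gives the pose at the moment of the call.
- r.close_job(): hands the job in, once; it reports no verdict.
Trained networks look in the newest picture that a camera, given by its name, has taken for a name from the list of things; names that differ only in an ending like _2 or _b are one class to them, and where a whole thing is asked for, a point or a joint stands for the part that bears it (a point fixed in the world has none). Each returns a list of dicts, best first, with "score" (0 to 1); they miss things now and then, are a little off and sometimes report something else, mostly with a low value. They report only what shows in the picture. A call takes as long as a camera call. They do not tell look-alikes from the thing itself.
- r.silhouettes(camera, query): "region" (400x640 bool, what is visible of it) and "centre" ([row, column] in pixels, amid what is visible of it).
The state is a dict: "time_s": time; "joints": joint angles; "dq": joint speeds; "joint_efforts": joint torques, N m; "tcp_pos": TCP position; "ee_rot": TCP orientation; "ft_force": force on the tool from outside, world axes, zero at the start; "wrist_torque": the same for the moment, N m; "finger_gap": opening from 0.0 (shut) to 1.0 (fully open).
Only numpy, scipy, OpenCV 4.12 (cv2) and the standard library are available. Lean on these libraries where they do the work, as an engineer would, in place of code of your own. Each camera call takes 0.05 s, during which the arm holds its last target. There are 200 camera calls.

TASK

Get the dog's treat ready: take the scraper block and with it wipe all the biscuit pieces off the feeding board onto the table, never touching them with the gripper, then lay the block down on the table, off the board. Then lift each of the three closed tins in turn a few centimetres clear of the mat to feel its weight, always setting the lighter ones back upright on the mat. Finish while still holding the heaviest tin still and upright, gripped, over the middle of the cleared board with its bottom some 10 cm or more above the board; leave everything else where it is.

Things in the scene. Friction and masses are not known exactly. Their poses are not given: they have to be found in the camera images.
- board: the feeding board: flat wooden slab fixed to the table, 170 mm along its x, 160 mm along its y, 18 mm thick, no rim; origin at the centre of its underside, on the table top (z = 0). The table around it is free for at least 50 mm on its far (+x) side
- mat: the tin mat: thin black rubber mat fixed to the table, 140 mm along its x, 330 mm along its y, 3 mm thick; origin at the centre of its underside, on the table top. The tins stand on it in a row along its y, about 120 mm apart
- tin_a_mid (a point): one of three identical closed metal treat tins: upright plain cylinder, diameter 54 mm, height 80 mm, standing on the mat at the start. This point is its centre, 40 mm above its underside; z is its upright axis. Each weighs between 0.12 and 0.6 kg; the heaviest outweighs each of the others by at least 150 g. The letter says nothing about the contents, and which tin stands where changes
- tin_b_mid (a point): one of three identical closed metal treat tins: upright plain cylinder, diameter 54 mm, height 80 mm, standing on the mat at the start. This point is its centre, 40 mm above its underside; z is its upright axis. Each weighs between 0.12 and 0.6 kg; the heaviest outweighs each of the others by at least 150 g. The letter says nothing about the contents, and which tin stands where changes
- tin_c_mid (a point): one of three identical closed metal treat tins: upright plain cylinder, diameter 54 mm, height 80 mm, standing on the mat at the start. This point is its centre, 40 mm above its underside; z is its upright axis. Each weighs between 0.12 and 0.6 kg; the heaviest outweighs each of the others by at least 150 g. The letter says nothing about the contents, and which tin stands where changes
- tin_a: the same tin as a whole (origin at the centre of its underside)
- tin_b: the same tin as a whole (origin at the centre of its underside)
- tin_c: the same tin as a whole (origin at the centre of its underside)
- scraper_grip (a point): the scraper block, lying loose on the table at the right-hand side of the board: a straight foot 30 mm (its x) by 110 mm (its y) and 14 mm high, with an upright wooden grip on it 22 mm thick (its x), 80 mm long (its y), reaching from 14 to 60 mm above its underside; 140 g. This point is on the grip, 42 mm above its underside, centred; x is across the thin direction, y along the foot
- scraper: the same scraper block as a whole (origin at the centre of its underside)
- biscuit_1_mid (a point): one of three broken pieces of dog biscuit, a block 22 x 16 x 10 mm, 12 g, lying flat on the feeding board within 55 mm of its centre along the board's x and 35 mm along its y. This point is its centre, 5 mm above its underside
- biscuit_2_mid (a point): one of three broken pieces of dog biscuit, a block 22 x 16 x 10 mm, 12 g, lying flat on the feeding board within 55 mm of its centre along the board's x and 35 mm along its y. This point is its centre, 5 mm above its underside
- biscuit_3_mid (a point): one of three broken pieces of dog biscuit, a block 22 x 16 x 10 mm, 12 g, lying flat on the feeding board within 55 mm of its centre along the board's x and 35 mm along its y. This point is its centre, 5 mm above its underside
- biscuit_1: the same biscuit piece as a whole
- biscuit_2: the same biscuit piece as a whole
- biscuit_3: the same biscuit piece as a whole
- flashlight: bystander: silver flashlight lying on the table on the robot's side of the mat, 130 mm long, 40 mm high, along its x; origin under its middle
- ring_toy: bystander: rubber ring lying on the table beyond the mat, 90 mm across, 20 mm high; origin under its middle
- chew_bone: bystander: white bone-shaped chew toy on the robot's side of the mat, 85 x 34 x 30 mm; origin under its middle
- bowl: bystander: stainless steel bowl on the table beyond the mat, 150 mm across, 50 mm high; origin under its middle
- dispenser: bystander: navy plastic dispenser at the back beyond the board, 70 x 75 x 132 mm; origin under its middle
- groom_brush: bystander: grooming brush at the front right, 160 x 50 x 30 mm, along its x; origin under its middle
There are look-alikes about, which are no part of the job. Leave any blue or green look-alike of the scraper alone.

How it is judged (in metres and radians):
On the way, in this order (a step that is already met when the one before it is completed fails the run):
1. the biscuit pieces are all off the board while the scraper is held ((height (world z) of biscuit_1_mid below 0.017 m or x of biscuit_1_mid in the frame of board above 0.088 m or x of biscuit_1_mid in the frame of board below -0.088 m or y of biscuit_1_mid in the frame of board above 0.083 m or y of biscuit_1_mid in the frame of board below -0.083 m) and (height (world z) of biscuit_2_mid below 0.017 m or x of biscuit_2_mid in the frame of board above 0.088 m or x of biscuit_2_mid in the frame of board below -0.088 m or y of biscuit_2_mid in the frame of board above 0.083 m or y of biscuit_2_mid in the frame of board below -0.083 m) and (height (world z) of biscuit_3_mid below 0.017 m or x of biscuit_3_mid in the frame of board above 0.088 m or x of biscuit_3_mid in the frame of board below -0.088 m or y of biscuit_3_mid in the frame of board above 0.083 m or y of biscuit_3_mid in the frame of board below -0.083 m) and height (world z) of each of biscuit_1_mid, biscuit_2_mid, biscuit_3_mid below 0.035 m and contact force between the fingers and scraper above 0.5 N), for 0.1 s.
2. a tin is lifted at least 12 mm off the mat (height (world z) of any of tin_a_mid, tin_b_mid, tin_c_mid above 0.055 m), for 0.1 s.
3. all tins are down again (height (world z) of each of tin_a_mid, tin_b_mid, tin_c_mid below 0.05 m), for 0.1 s.
4. a second lift of a tin (height (world z) of any of tin_a_mid, tin_b_mid, tin_c_mid above 0.055 m), for 0.1 s.
5. all tins are down again (all of step 3), for 0.1 s.
6. a third lift of a tin (height (world z) of any of tin_a_mid, tin_b_mid, tin_c_mid above 0.055 m), for 0.1 s.
At the end, for the whole second after the job is handed in: Heaviest tin held still in the gripper, within 14 deg of upright, centre within 80 mm of the board's centre seen from above, underside 80 mm or more above the board; the two lighter tins (under 3.1 N each) upright and let go on the mat; biscuits off the board; scraper on the table, off the board ((height (world z) of biscuit_1_mid below 0.017 m or x of biscuit_1_mid in the frame of board above 0.088 m or x of biscuit_1_mid in the frame of board below -0.088 m or y of biscuit_1_mid in the frame of board above 0.083 m or y of biscuit_1_mid in the frame of board below -0.083 m) and (height (world z) of biscuit_2_mid below 0.017 m or x of biscuit_2_mid in the frame of board above 0.088 m or x of biscuit_2_mid in the frame of board below -0.088 m or y of biscuit_2_mid in the frame of board above 0.083 m or y of biscuit_2_mid in the frame of board below -0.083 m) and (height (world z) of biscuit_3_mid below 0.017 m or x of biscuit_3_mid in the frame of board above 0.088 m or x of biscuit_3_mid in the frame of board below -0.088 m or y of biscuit_3_mid in the frame of board above 0.083 m or y of biscuit_3_mid in the frame of board below -0.083 m) and height (world z) of each of biscuit_1_mid, biscuit_2_mid, biscuit_3_mid below 0.035 m and ((horizontal distance between tin_a_mid and board below 0.08 m and height (world z) of tin_a_mid above 0.138 m and angle between tin_a_mid's own z axis and vertical below 0.25 rad and contact force between the fingers and tin_a above 1 N and linear speed of tin_a below 0.03 m/s and contact force between tin_a and scraper below 0.1 N and x of tin_b_mid in the frame of mat between -0.075 and 0.075 m and y of tin_b_mid in the frame of mat between -0.17 and 0.17 m and contact force between mat and tin_b between 0.5 and 3.1 N and height (world z) of each of tin_b_mid, tin_c_mid below 0.05 m and angle between each of tin_b_mid, tin_c_mid's own z axis and vertical below 0.15 rad and contact force between the fingers and tin_b below 0.1 N and x of tin_c_mid in the frame of mat between -0.075 and 0.075 m and y of tin_c_mid in the frame of mat between -0.17 and 0.17 m and contact force between mat and tin_c between 0.5 and 3.1 N and contact force between the fingers and tin_c below 0.1 N) or (horizontal distance between tin_b_mid and board below 0.08 m and height (world z) of tin_b_mid above 0.138 m and angle between tin_b_mid's own z axis and vertical below 0.25 rad and contact force between the fingers and tin_b above 1 N and linear speed of tin_b below 0.03 m/s and contact force between tin_b and scraper below 0.1 N and x of tin_a_mid in the frame of mat between -0.075 and 0.075 m and y of tin_a_mid in the frame of mat between -0.17 and 0.17 m and contact force between mat and tin_a between 0.5 and 3.1 N and height (world z) of each of tin_a_mid, tin_c_mid below 0.05 m and angle between each of tin_a_mid, tin_c_mid's own z axis and vertical below 0.15 rad and contact force between the fingers and tin_a below 0.1 N and x of tin_c_mid in the frame of mat between -0.075 and 0.075 m and y of tin_c_mid in the frame of mat between -0.17 and 0.17 m and contact force between mat and tin_c between 0.5 and 3.1 N and contact force between the fingers and tin_c below 0.1 N) or (horizontal distance between tin_c_mid and board below 0.08 m and height (world z) of tin_c_mid above 0.138 m and angle between tin_c_mid's own z axis and vertical below 0.25 rad and contact force between the fingers and tin_c above 1 N and linear speed of tin_c below 0.03 m/s and contact force between tin_c and scraper below 0.1 N and x of tin_a_mid in the frame of mat between -0.075 and 0.075 m and y of tin_a_mid in the frame of mat between -0.17 and 0.17 m and contact force between mat and tin_a between 0.5 and 3.1 N and height (world z) of each of tin_a_mid, tin_b_mid below 0.05 m and angle between each of tin_a_mid, tin_b_mid's own z axis and vertical below 0.15 rad and contact force between the fingers and tin_a below 0.1 N and x of tin_b_mid in the frame of mat between -0.075 and 0.075 m and y of tin_b_mid in the frame of mat between -0.17 and 0.17 m and contact force between mat and tin_b between 0.5 and 3.1 N and contact force between the fingers and tin_b below 0.1 N)) and height (world z) of scraper_grip below 0.05 m and contact force between scraper and board below 0.3 N); the arm keeps its last pose, push and grip.
It fails at once if a biscuit piece is touched with the gripper (contact force between any of the fingers, the arm and biscuit_1 above 0.3 N or contact force between any of the fingers, the arm and biscuit_2 above 0.3 N or contact force between any of the fingers, the arm and biscuit_3 above 0.3 N).
It fails at once if a tin is tipped over (more than 35 degrees) (angle between any of tin_a_mid, tin_b_mid, tin_c_mid's own z axis and vertical above 0.6 rad).
It fails at once if another thing on the table is moved by more than 40 mm (distance of any of flashlight, ring_toy, chew_bone, bowl, dispenser, groom_brush from where it was at the start of the episode above 0.04 m).
It also fails if it takes over 72 s, if anything falls off the work surface, if the arm or the gripper's body presses on something with over 40 N, if the wrist force passes 120 N, or if a joint passes its speed limit or range.

## Working session

There is one attempt and no reset: what is moved stays moved. The work goes in short steps, Python scripts to look and compute and a tool call to move; the robot and the scene stay as the last step left them, time stands still between calls to the robot, and variables do not carry over. Pictures are saved under pics/ and viewed, about 8 in all and at most 12, crops included, and the job is handed in when it is done.

Besides the shell and the picture viewer there is one more tool, called by a JSON object that holds its "op" and its "data", one argument or row to a line. arm_command: Moves the arm, as the interface text tells. Its arguments: {"type":"object","properties":{"rows":{"type":"array"},"claw":{"type":"number"},"grip_force":{"type":"number"}},"required":["rows"]}

```bash
mkdir -p pics
cat > h.py <<'E'
import numpy as np, cv2
from rig import r
def ray(cal,row,col):
    K=np.array(cal["camera_matrix"]);k1=cal["k1"]
    d=np.array([(col-K[0,2])/K[0,0],(row-K[1,2])/K[1,1]])
    u=d.copy()
    for _ in range(20): u=d/(1+k1*(u@u))
    v=np.array([u[0],-u[1],-1.])
    return np.array(cal["position"]),np.array(cal["attitude"])@v
def onz(cal,row,col,z):
    p,v=ray(cal,row,col); return p+v*(z-p[2])/v[2]
def project(cal,P):
    K=np.array(cal["camera_matrix"]);q=np.array(cal["attitude"]).T@(np.array(P)-np.array(cal["position"]))
    u=np.array([q[0],-q[1]])/-q[2]; u=u*(1+cal["k1"]*(u@u)); return K[:2,:2]@u+K[:2,2]
def save(cam,n):
    im=r.grab_frame(cam); cv2.imwrite(f"pics/{n}.png",cv2.cvtColor(im,cv2.COLOR_RGB2BGR)); return im
E
python3 - <<'E'
from h import *
np.set_printoptions(precision=2,suppress=True)
s=r.observe(); print(s["tcp_pos"],s["ee_rot"],s["ft_force"],s["finger_gap"],r.tip_extent)
for c in ["top","side"]:
    save(c,c+"0"); cal=r.get_calibration(c); print(c,cal)
    for q,z in [("board",18),("mat",3),("tin_a",80),("scraper",60),("biscuit_1",28)]+([("flashlight",20),("chew_bone",15),("bowl",50),("dispenser",132),("ring_toy",20),("groom_brush",30)] if c=="top" else []):
        for d in r.silhouettes(c,q)[:5]:
            reg=d["region"]; pts=np.argwhere(reg)
            if len(pts)<10: continue
            w=np.array([onz(cal,a,b,z)[:2] for a,b in pts[::max(1,len(pts)//1500)]]).astype(np.float32)
            rc=cv2.minAreaRect(w)
            print(q,round(d["score"],2),np.round(d["centre"]),len(pts),"mean",w.mean(0),"rect",np.round(rc[0],1),np.round(rc[1],1),round(rc[2],1))
E
```

```text
[141.74 608.37 246.76] [[-0.   -0.97  0.23]
 [-0.    0.23  0.97]
 [-1.   -0.   -0.  ]] [0.04 0.13 0.35] 1.001519201452354 25.0
top {'camera_matrix': array([[369.69,   0.  , 320.21],
       [  0.  , 369.69, 200.87],
       [  0.  ,   0.  ,   1.  ]]), 'k1': -0.03941844657427564, 'position': array([ 389.75,  -64.78, 1006.14]), 'attitude': array([[ 0.02,  0.99, -0.16],
       [-1.  ,  0.02,  0.  ],
       [ 0.01,  0.16,  0.99]])}
board 0.88 [206. 355.] 3602 mean [ 541.8  -162.76] rect [ 543.5 -163.6] [172.6 162. ] 4.4
board 0.48 [255. 217.] 565 mean [407.78 204.53] rect [414. 206.] [132.4  34.4] 3.4
mat 0.56 [208. 223.] 4512 mean [533.83 201.1 ] rect [540.7 207.1] [330.6 144.2] 86.8
tin_a 0.95 [194. 217.] 517 mean [548.05 194.29] rect [547.9 193.6] [76.5 52.6] 58.2
tin_a 0.95 [201. 262.] 468 mean [535.63  83.55] rect [535.8  82.6] [67.9 51.8] 46.8
tin_a 0.71 [190. 172.] 525 mean [554.48 312.62] rect [556.4 311.8] [82.  52.5] 73.2
tin_a 0.58 [209. 223.] 4448 mean [523.06 181.58] rect [529.3 185.8] [304.9 129.6] 87.0
scraper 0.84 [255. 482.] 689 mean [ 413.47 -477.18] rect [ 411.1 -477.5] 
[... 2135 characters left out ...]
 385 mean [555.62 288.25] rect [555.5 288.6] [117.5  55.2] 84.8
tin_a 0.4 [246. 306.] 54 mean [ 500.69 -221.22] rect [ 500.7 -221.5] [20.5 16.5] 27.5
scraper 0.76 [249. 238.] 663 mean [ 343.2  -204.47] rect [ 343.1 -201.8] [129.8  39.1] 79.7
scraper 0.66 [298. 337.] 721 mean [ 554.34 -338.49] rect [ 555.8 -334.9] [120.9  31.2] 72.9
scraper 0.66 [310. 404.] 1139 mean [ 688.54 -380.75] rect [ 689.9 -378.9] [ 55.5 103.8] 54.3
scraper 0.59 [384. 270.] 1173 mean [ 417.76 -506.43] rect [ 421.3 -508.1] [ 41.3 106. ] 66.8
biscuit_1 0.5 [236. 339.] 57 mean [ 592.57 -156.21] rect [ 592.9 -155.9] [21.5 19.3] 85.7
biscuit_1 0.49 [252. 327.] 53 mean [ 550.02 -195.74] rect [ 550.6 -195.6] [18.1 20.7] 63.2
```

Run:
```python
import cv2
for n,(a,b,c,d) in {"top":(90,320,150,510),"side":(90,400,200,480)}.items():
    im=cv2.imread(f"pics/{n}0.png")[a:b,c:d]; s=2 if n=="top" else 1.9
    cv2.imwrite(f"pics/{n}0c.png",cv2.resize(im,None,fx=s,fy=s,interpolation=cv2.INTER_CUBIC))
```

```text
(no output)
```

View pics/top0c.png

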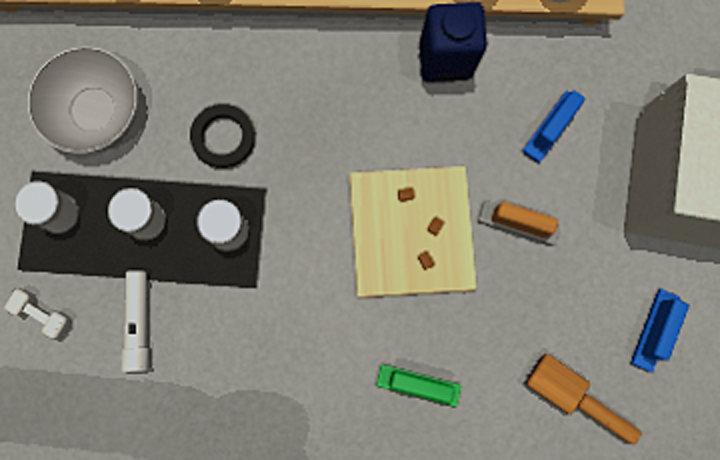

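View pics/side0c.png

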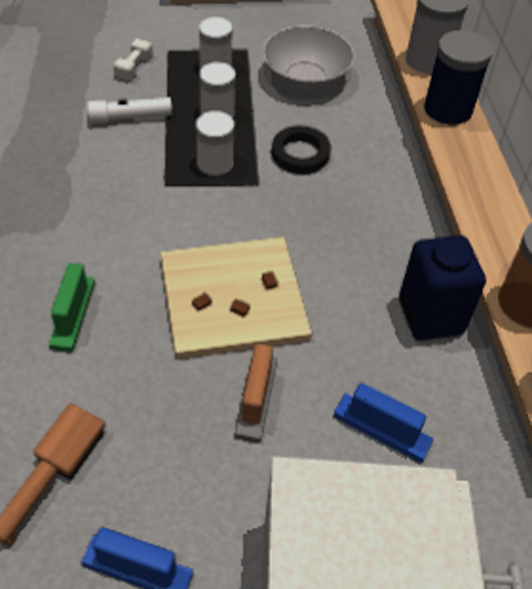

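Top view: orange‑grip scraper at crop (527,222), so pixel (413,201). Biscuits are at crop (406,194), (436,226) and (427,260). Tin tops are at (40,203), (130,209) and (220,221). The blue and green blocks are look-alikes. I'll refine positions and plan the first transit.

```bash
cat >> h.py <<'E'
from scipy.spatial.transform import Rotation as R
def Rdown(yaw): # tool z heading yaw(deg), x down
    c,s=np.cos(np.radians(yaw)),np.sin(np.radians(yaw)); z=np.array([c,s,0]);x=np.array([0,0,-1.]);return np.column_stack([x,np.cross(z,x),z])
def plan(way,n=None,start=None):
    """way: list of (pos,yaw,nrows)"""
    s=r.observe(); p,A=np.array(s["tcp_pos"]),np.array(s["ee_rot"])
    out=[]
    for q,y,n in way:
        B=Rdown(y); rv=R.from_matrix(A.T@B).as_rotvec(); dp=(np.array(q)-p)/n
        for i in range(n):
            Ai=A@R.from_rotvec(rv*i/n).as_matrix()
            out.append([float(round(v,1)) for v in Ai.T@dp]+[float(round(v,3)) for v in rv/n])
        p,A=np.array(q,float),B
    import json; print(json.dumps(out).replace(".0,",",").replace(".0]","]"))
def obs():
    s=r.observe();A=np.array(s["ee_rot"]);print("t",s["time_s"],"p",np.round(s["tcp_pos"],1),"yaw",round(np.degrees(np.arctan2(A[1,2],A[0,2])),1),"tilt",np.round(A[:,0],3),"F",np.round(s["ft_force"],2),"gap",round(s["finger_gap"],3)); return s
E
python3 - <<'E'
from h import *
np.set_printoptions(precision=1,suppress=True)
cal=r.get_calibration("top")
for n,row,col,z in [("tin1",191.5,170,83),("tin2",194.5,215,83),("tin3",200.5,260,83),("b1",187,353,28),("b2",203,368,28),("b3",220,363.5,28),("box",128,495,150)]: print(n,onz(cal,row,col,z))
for cam in ["top","side"]:
    cal=r.get_calibration(cam); im=cv2.cvtColor(cv2.imread(f"pics/{cam}0.png"),cv2.COLOR_BGR2HSV)
    m=((im[...,0]>5)&(im[...,0]<16)&(im[...,1]>140)&(im[...,2]>90))
    P=project(cal,[553,-299,50]); yy,xx=np.nonzero(m); k=np.hypot(xx-P[0],yy-P[1])<45
    pts=np.array([onz(cal,a,b,52)[:2] for a,b in zip(yy[k],xx[k])],np.float32); print(cam,k.sum(),pts.mean(0),cv2.minAreaRect(pts))
plan([([420,430,247],50,8),([552,-60,240],10,12),([552,-295,200],-18,8)])
E
```

```text
tin1 [557.  317.5  83. ]
tin2 [551.7 201.4  83. ]
tin3 [538.8  86.   83. ]
b1 [ 590.2 -154.2   28. ]
b2 [ 547.4 -194.8   28. ]
b3 [ 501.3 -182.8   28. ]
box [ 721.4 -492.   150. ]
top 217 [ 555.5 -291.7] ((557.1806640625, -265.18621826171875), (39.97084426879883, 168.7490997314453), 1.257138967514038)
side 330 [ 556.7 -301.8] ((545.7175903320312, -267.5893249511719), (55.60845947265625, 158.2042694091797), 17.00592613220215)
[[0.1, -38.9, -13.9, 0.059, 0, -0], [0.1, -39.7, -11.6, 0.059, 0, -0], [0.1, -40.3, -9.2, 0.059, 0, -0], [0.1, -40.8, -6.8, 0.059, 0, -0], [0.1, -41.1, -4.4, 0.059, 0, -0], [0.1, -41.3, -2, 0.059, 0, -0], [0.1, -41.3, 0.4, 0.059, 0, -0], [0.1, -41.2, 2.8, 0.059, 0, -0], [0.6, -34.7, -24.2, 0.058, 0, 0], [0.6, -36, -22.2, 0.058, 0, 0], [0.6, -37.2, -20, 0.058, 0, 0], [0.6, -38.4, -17.8, 0.058, 0, 0], [0.6, -39.3, -15.6, 0.058, 0, 0], [0.6, -40.2, -13.2, 0.058, 0, 0], [0.6, -40.9, -10.9, 0.058, 0, 0], [0.6, -41.4, -8.5, 0.058, 0, 0], [0.6, -41.9, -6.1, 0.058, 0, 0], [0.6, -42.1, -3.6, 0.058, 0, 0], [0.6, -42.3, -1.2, 0.058, 0, 0], [0.6, -42.3, 1.3, 0.058, 0, 0], [5, -28.9, -5.1, 0.061, 0, 0], [5, -29.2, -3.3, 0.061, 0, 0], [5, -29.3, -1.5, 0.061, 0, 0], [5, -29.4, 0.3, 0.061, 0, 0], [5, -29.3, 2, 0.061, 0, 0], [5, -29.1, 3.8, 0.061, 0, 0], [5, -28.8, 5.6, 0.061, 0, 0], [5, -28.4, 7.4, 0.061, 0, 0]]
```

{"op": "arm_command", "data": {
  "rows": [
    [[0,-39,-14,0.06,0,0],[0,-40,-12,0.06,0,0],[0,-40,-9,0.06,0,0],[0,-41,-7,0.06,0,0],[0,-41,-4,0.06,0,0],[0,-41,-2,0.06,0,0],[0,-41,0,0.06,0,0],[0,-41,3,0.06,0,0],[0.5,-35,-24,0.06,0,0],[0.5,-36,-22,0.06,0,0],[0.5,-37,-20,0.06,0,0],[0.5,-38,-18,0.06,0,0]]
  ],
  "claw": 1
}}

```text
time_s: 2.1
tcp_pos: [465.0, 256.3, 243.6]
ee_rot: [[-0.001, -0.569, 0.822], [0.003, 0.822, 0.569], [-1.0, 0.003, 0.001]]
ft_force: [1.3, -0.4, 0.2]
finger_gap: 0.998
```

Run:
```python
from h import *
obs()
plan([([545,-60,240],10,10),([552,-295,200],-18,10)])
```

```text
t 2.1 p [465.  256.3 243.6] yaw 34.7 tilt [-0.001  0.003 -1.   ] F [ 1.31 -0.36  0.24] gap 0.998
[[0.2, -30.6, -11.4, 0.043, -0, -0], [0.3, -31, -10.1, 0.043, -0, -0], [0.3, -31.4, -8.8, 0.043, -0, -0], [0.3, -31.8, -7.4, 0.043, -0, -0], [0.3, -32.1, -6, 0.043, -0, -0], [0.3, -32.3, -4.6, 0.043, -0, -0], [0.3, -32.5, -3.2, 0.043, -0, -0], [0.3, -32.6, -1.8, 0.043, -0, -0], [0.3, -32.6, -0.4, 0.043, -0, -0], [0.3, -32.6, 1, 0.043, -0, -0], [4, -23.3, -3.4, 0.049, 0, 0], [4, -23.4, -2.3, 0.049, 0, 0], [4, -23.5, -1.1, 0.049, 0, 0], [4, -23.5, 0, 0.049, 0, 0], [4, -23.5, 1.2, 0.049, 0, 0], [4, -23.4, 2.3, 0.049, 0, 0], [4, -23.3, 3.5, 0.049, 0, 0], [4, -23.1, 4.6, 0.049, 0, 0], [4, -22.8, 5.7, 0.049, 0, 0], [4, -22.5, 6.8, 0.049, 0, 0]]
```

{"op": "arm_command", "data": {
  "rows": [
    [[0,-37,-14,0.05,0,0],[0,-38,-12,0.05,0,0],[0,-38,-10,0.05,0,0],[0,-38,-8,0.05,0,0],[0,-39,-7,0.05,0,0],[0,-39,-5,0.05,0,0],[0,-39,-3,0.05,0,0],[0,-39,-1,0.05,0,0],[0,-39,0,0.05,0,0],[0,-39,1,0.05,0,0],[4,-35,0,0.05,0,0],[4,-30,0,0.05,0,0]]
  ]
}}

```text
time_s: 3.3
tcp_pos: [556.6, -212.3, 236.6]
ee_rot: [[0.007, 0.02, 1.0], [0.006, 1.0, -0.02], [-1.0, 0.006, 0.007]]
ft_force: [-0.3, 0.7, 0.5]
finger_gap: 0.999
```

Run:
```python
from h import *
obs()
plan([([525,-295,200],-18,7)])
```

```text
t 3.3 p [ 556.6 -212.3  236.6] yaw -1.2 tilt [ 0.007  0.006 -1.   ] F [-0.27  0.71  0.49] gap 0.999
[[5.1, -11.9, -4.3, 0.042, 0.001, -0.001], [5.1, -12.1, -3.8, 0.042, 0.001, -0.001], [5.2, -12.2, -3.3, 0.042, 0.001, -0.001], [5.2, -12.4, -2.8, 0.042, 0.001, -0.001], [5.2, -12.5, -2.2, 0.042, 0.001, -0.001], [5.2, -12.5, -1.7, 0.042, 0.001, -0.001], [5.2, -12.6, -1.2, 0.042, 0.001, -0.001]]
```

Now over the scraper for a close look.

{"op": "arm_command", "data": {
  "rows": [
    [[5,-15,0,0.045,0,0],[5,-15,0,0.045,0,0],[5,-15,0,0.045,0,0],[5,-15,0,0.045,0,0],[5,-12,1,0.045,0,0],[5,-10,1,0.045,0,0],[0,0,0,0,0,0],[0,0,0,0,0,0]]
  ]
}}

```text
time_s: 4.1
tcp_pos: [546.8, -299.5, 202.7]
ee_rot: [[0.005, 0.309, 0.951], [0.007, 0.951, -0.309], [-1.0, 0.008, 0.003]]
ft_force: [0.4, 0.1, 0.7]
finger_gap: 1.002
```

Run:
```python
from h import *
np.set_printoptions(precision=1,suppress=True)
obs(); cal=r.get_calibration("wrist"); im=save("wrist","w1"); print(cal["position"])
for q,z in [("scraper",14),("scraper_grip",60),("board",18)]:
  for d in r.silhouettes("wrist",q)[:2]:
    pts=np.argwhere(d["region"]); w=np.array([onz(cal,a,b,z)[:2] for a,b in pts[::max(1,len(pts)//3000)]],np.float32)
    print(q,d["score"],d["centre"],w.mean(0),cv2.minAreaRect(w))
hsv=cv2.cvtColor(im,cv2.COLOR_RGB2HSV); m=((hsv[...,0]>5)&(hsv[...,0]<16)&(hsv[...,1]>140)&(hsv[...,2]>90)).astype(np.uint8)
n,l,st,ce=cv2.connectedComponentsWithStats(m)
for i in np.argsort(-st[1:,4])[:3]+1:
    pts=np.argwhere(l==i); w=np.array([onz(cal,a,b,60)[:2] for a,b in pts],np.float32); print("orange",ce[i],st[i],cv2.minAreaRect(w))
```

```text
t 4.1 p [ 546.8 -299.5  202.7] yaw -18.0 tilt [ 0.  0. -1.] F [0.4 0.1 0.8] gap 1.002
[ 565.8 -239.   340. ]
scraper 0.93 [189.6, 493.1] [ 695.9 -360.8] ((701.72802734375, -366.22296142578125), (33.29341506958008, 133.32272338867188), 54.57319259643555)
scraper 0.79 [182.1, 341.9] [ 558.3 -310. ] ((557.4454345703125, -311.8175048828125), (112.56932067871094, 30.20541000366211), 73.11614227294922)
scraper_grip 0.69 [116.8, 63.4] [ 361.3 -180.2] ((359.1478576660156, -181.04501342773438), (93.82083129882812, 62.51968765258789), 76.41912078857422)
scraper_grip 0.61 [184.1, 341.3] [ 559.5 -299.9] ((558.8845825195312, -302.0020751953125), (95.81970977783203, 25.422090530395508), 72.85660552978516)
board 0.83 [56.7, 272.5] [ 537.  -188.8] ((544.05615234375, -172.98175048828125), (169.7415771484375, 144.7894287109375), 4.380265712738037)
orange [343.9 191.4] [ 331  143   27   98 2397] ((558.0379638671875, -308.59210205078125), (80.77569580078125, 20.71421241760254), 72.32914733886719)
orange [291.5  61.3] [278  51  28  22 442] ((551.5181274414062, -199.6162109375), (12.851872444152832, 19.431303024291992), 57.99335479736328)
orange [233.6  64.9] [221  51  27  30 431] ((508.99871826171875, -188.1134796142578), (19.016454696655273, 13.111091613769531), 31.728662490844727)
```

View pics/w1.png

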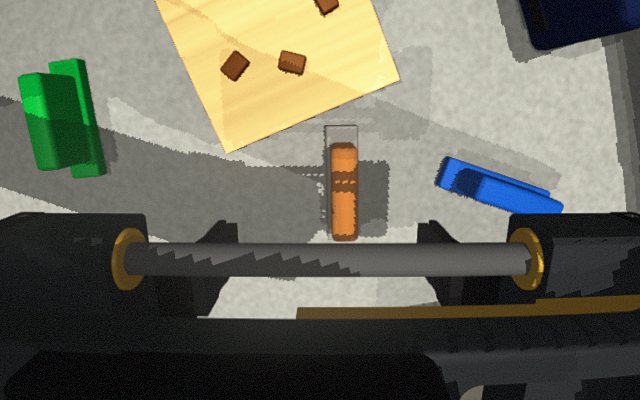

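The wrist view shows the grip at (344,191), matching an 81×21 mm rectangle at (558,‑309), yaw −17.3°. I'll descend to it.

{"op": "arm_command", "data": {
  "rows": [
    [[10,-3,7,-0.012,0,0],[25,-3,7,0,0,0],[30,0,0,0,0,0],[30,0,0,0,0,0],[25,0,0,0,0,0],[15,0,0,0,0,0],[10,0,0,0,0,0],[0,0,0,0,0,0]]
  ]
}}

```text
time_s: 5.1
tcp_pos: [564.3, -307.5, 50.6]
ee_rot: [[0.01, 0.287, 0.958], [0.007, 0.958, -0.287], [-1.0, 0.01, 0.007]]
ft_force: [0.8, 0.4, -0.9]
finger_gap: 1.005
```

Run:
```python
from h import *
obs()
plan([([558,-309,48],-17.3,1)])
```

```text
t 5.1 p [ 564.3 -307.5   50.6] yaw -16.7 tilt [ 0.01   0.007 -1.   ] F [ 0.77  0.39 -0.92] gap 1.005
[[2.5, -3.3, -5.6, 0.011, 0.007, -0.01]]
```

{"op": "arm_command", "data": {
  "rows": [
    [[2,-3,-6,0.01,0.007,-0.01],[0,0,0,0,0,0]]
  ]
}}

```text
time_s: 5.3
tcp_pos: [558.0, -309.4, 49.8]
ee_rot: [[0.001, 0.297, 0.955], [-0.002, 0.955, -0.297], [-1.0, -0.001, 0.002]]
ft_force: [-0.4, -0.6, -0.4]
finger_gap: 1.001
```

{"op": "arm_command", "data": {
  "rows": [
    [[0,0,0,0,0,0],[0,0,0,0,0,0],[0,0,0,0,0,0],[0,0,0,0,0,0],[0,0,0,0,0,0]]
  ],
  "claw": 0,
  "grip_force": 35
}}

```text
time_s: 5.8
tcp_pos: [559.6, -310.0, 52.9]
ee_rot: [[0.006, 0.297, 0.955], [-0.003, 0.955, -0.297], [-1.0, -0.001, 0.007]]
ft_force: [0.5, -0.3, -1.0]
finger_gap: 0.626
```

Run:
```python
from h import *
obs()
```

```text
t 5.8 p [ 559.6 -310.    52.9] yaw -17.3 tilt [ 0.006 -0.003 -1.   ] F [ 0.51 -0.33 -0.95] gap 0.626
```

{"op": "arm_command", "data": {
  "rows": [
    [[2,0,0,0,0,0],[2,0,0,0,0,0],[0,0,0,0,0,0],[0,0,0,0,0,0],[0,0,0,0,0,0],[0,0,0,0,0,0]]
  ]
}}

```text
time_s: 6.4
tcp_pos: [559.4, -309.9, 48.3]
ee_rot: [[0.005, 0.297, 0.955], [-0.003, 0.955, -0.297], [-1.0, -0.001, 0.006]]
ft_force: [-0.3, -0.1, -0.1]
finger_gap: 0.249
```

Run:
```python
from h import *
obs()
```

```text
t 6.4 p [ 559.4 -309.9   48.3] yaw -17.3 tilt [ 0.005 -0.003 -1.   ] F [-0.35 -0.07 -0.06] gap 0.249
```

Gripped: the gap of 22 mm matches the grip. Now lift and carry to the robot side of the board.

Run:
```python
from h import *
plan([([559,-310,128],-17.3,4),([452,-183,128],4.4,8)])
```

```text
[[-19.9, -0.1, 0, 0, 0.002, 0], [-19.9, -0.1, -0, 0, 0.002, 0], [-19.9, -0.1, -0, 0, 0.002, 0], [-19.9, -0.1, -0.1, 0, 0.002, 0], [0, 11.2, -17.5, -0.047, 0, 0], [0, 12, -16.9, -0.047, 0, 0], [0, 12.8, -16.4, -0.047, 0, 0], [0, 13.5, -15.7, -0.047, 0, 0], [0, 14.3, -15.1, -0.047, 0, 0], [0, 15, -14.4, -0.047, 0, 0], [0, 15.6, -13.7, -0.047, 0, 0], [0, 16.3, -12.9, -0.047, 0, 0]]
```

{"op": "arm_command", "data": {
  "rows": [
    [[-20,0,0,0,0,0],[-20,0,0,0,0,0],[-20,0,0,0,0,0],[-20,0,0,0,0,0],[0,11,-17.5,-0.047,0,0],[0,12,-17,-0.047,0,0],[0,13,-16,-0.047,0,0],[0,13.5,-16,-0.047,0,0],[0,14,-15,-0.047,0,0],[0,15,-14.5,-0.047,0,0],[0,15.5,-13.5,-0.047,0,0],[0,16,-13,-0.047,0,0]]
  ]
}}

```text
time_s: 7.6
tcp_pos: [446.5, -181.0, 128.2]
ee_rot: [[0.003, -0.086, 0.996], [-0.004, 0.996, 0.086], [-1.0, -0.004, 0.002]]
ft_force: [-0.2, 0.0, -1.6]
finger_gap: 0.254
```

Run:
```python
from h import *
obs()
plan([([451,-183,95],4.4,4)])
cal=r.get_calibration("top"); im=save("top","t2")
P=project(cal,[543.5,-163.6,18]); c=im[int(P[1])-75:int(P[1])+75,int(P[0])-100:int(P[0])+100]
cv2.imwrite("pics/t2c.png",cv2.cvtColor(cv2.resize(c,None,fx=3.5,fy=3.5,interpolation=cv2.INTER_CUBIC),cv2.COLOR_RGB2BGR))
```

```text
t 7.6 p [ 446.5 -181.   128.2] yaw 4.9 tilt [ 0.003 -0.004 -1.   ] F [-0.22  0.01 -1.57] gap 0.254
[[8.3, -0.6, 1.1, 0.002, 0.001, 0.001], [8.3, -0.6, 1.1, 0.002, 0.001, 0.001], [8.3, -0.6, 1.1, 0.002, 0.001, 0.001], [8.3, -0.6, 1.1, 0.002, 0.001, 0.001]]
```

View pics/t2c.png

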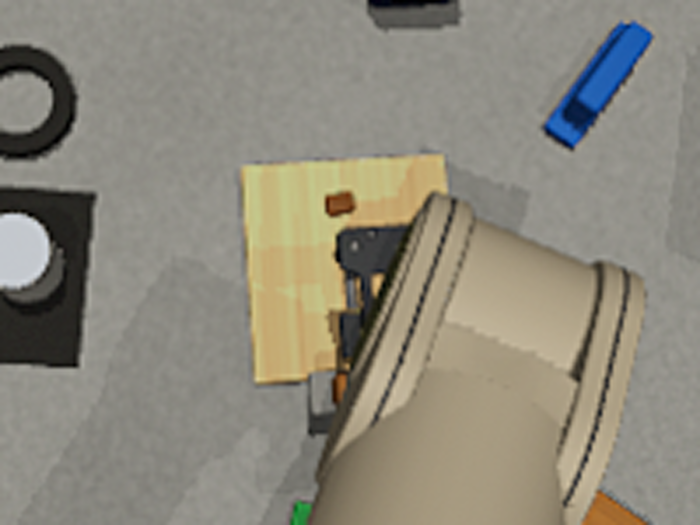

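The scraper is held at the front edge of the board, with a biscuit visible at crop (340,203). I'll lower to just above the board.

{"op": "arm_command", "data": {
  "rows": [
    [[15,-1,1,-0.0,0,0],[15,-1,1,0,0,0],[13,0,1,0.008,0,0],[10,0,1,0,0,0],[6,0,0,0,0,0]]
  ]
}}

```text
time_s: 8.15
tcp_pos: [449.3, -179.4, 67.3]
ee_rot: [[0.004, -0.082, 0.997], [0.0, 0.997, 0.082], [-1.0, -0.0, 0.004]]
ft_force: [-0.2, 1.4, -1.4]
finger_gap: 0.248
```

Run:
```python
from h import *
obs()
plan([([452,-183,67.5],4.4,1),([452+190*.997,-183+190*.077,67.5],4.4,19)])
```

```text
t 8.15 p [ 449.3 -179.4   67.3] yaw 4.7 tilt [ 0.004  0.    -1.   ] F [-0.18  1.38 -1.42] gap 0.248
[[-0.2, -3.8, 2.4, 0.005, 0.004, 0], [0, 0, 10, 0, 0, 0], [0, 0, 10, 0, 0, 0], [0, 0, 10, 0, 0, 0], [0, 0, 10, 0, 0, 0], [0, 0, 10, 0, 0, 0], [0, 0, 10, 0, 0, 0], [0, 0, 10, 0, 0, 0], [0, 0, 10, 0, 0, 0], [0, 0, 10, 0, 0, 0], [0, 0, 10, 0, 0, 0], [0, 0, 10, 0, 0, 0], [0, 0, 10, 0, 0, 0], [0, 0, 10, 0, 0, 0], [0, 0, 10, 0, 0, 0], [0, 0, 10, 0, 0, 0], [0, 0, 10, 0, 0, 0], [0, 0, 10, 0, 0, 0], [0, 0, 10, 0, 0, 0], [0, 0, 10, 0, 0, 0]]
```

{"op": "arm_command", "data": {
  "rows": [
    [[0,-3,5,0.005,0.004,0],[0,-1,8,0,0,0],[0,0,10,0,0,0],[0,0,10,0,0,0],[0,0,10,0,0,0],[0,0,10,0,0,0]]
  ]
}}

```text
time_s: 8.75
tcp_pos: [506.6, -179.4, 67.1]
ee_rot: [[-0.001, -0.076, 0.997], [0.0, 0.997, 0.076], [-1.0, 0.0, -0.001]]
ft_force: [0.2, -0.0, -1.4]
finger_gap: 0.251
```

Run:
```python
from h import *
obs()
```

```text
t 8.75 p [ 506.6 -179.4   67.1] yaw 4.4 tilt [-0.001  0.    -1.   ] F [ 0.16 -0.04 -1.44] gap 0.251
```

{"op": "arm_command", "data": {
  "rows": [
    [[0,0,10,0,0,0],[0,0,10,0,0,0],[0,0,10,0,0,0],[0,0,10,0,0,0],[0,0,10,0,0,0],[0,0,10,0,0,0],[0,0,10,0,0,0],[0,0,10,0,0,0]]
  ]
}}

```text
time_s: 9.55
tcp_pos: [593.8, -172.4, 66.8]
ee_rot: [[-0.001, -0.077, 0.997], [-0.0, 0.997, 0.077], [-1.0, 0.0, -0.001]]
ft_force: [-0.7, 0.0, -1.0]
finger_gap: 0.252
```

{"op": "arm_command", "data": {
  "rows": [
    [[0,0,8,0,0,0],[0,0,8,0,0,0],[0,0,8,0,0,0],[0,0,8,0,0,0],[0,0,8,0,0,0],[0,0,5,0,0,0],[0,0,0,0,0,0],[0,0,0,0,0,0]]
  ]
}}

```text
time_s: 10.35
tcp_pos: [645.5, -168.8, 72.3]
ee_rot: [[0.003, -0.077, 0.997], [0.001, 0.997, 0.077], [-1.0, 0.001, 0.003]]
ft_force: [0.4, 0.0, -1.0]
finger_gap: 0.25
```

Run:
```python
from h import *
obs()
for c in ["side","top"]:
    im=save(c,c+"3")
    if c=="side": cv2.imwrite("pics/side3c.png",cv2.cvtColor(cv2.resize(im[180:330,250:450],None,fx=3.5,fy=3.5,interpolation=cv2.INTER_CUBIC),cv2.COLOR_RGB2BGR))
```

```text
t 10.35 p [ 645.5 -168.8   72.3] yaw 4.4 tilt [ 0.003  0.001 -1.   ] F [ 0.4   0.01 -1.  ] gap 0.25
```

View pics/side3c.png

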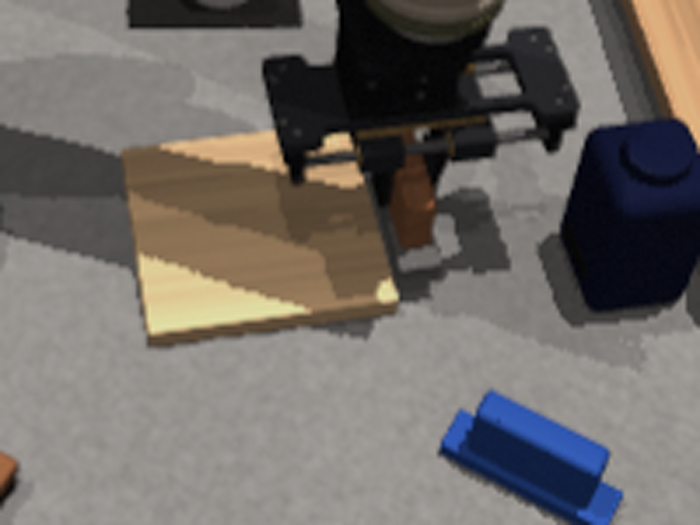

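The board looks clear, with the scraper past the far edge. The biscuits are hidden by the gripper, so I'll lift and look with the wrist camera.

{"op": "arm_command", "data": {
  "rows": [
    [[-20,0,0,0,0,0],[-25,0,-5,0,0,0],[-25,0,-10,0,0,0],[-10,0,-10,0,0,0],[0,0,0,0,0,0]]
  ]
}}

```text
time_s: 10.95
tcp_pos: [616.3, -171.1, 151.3]
ee_rot: [[-0.003, -0.076, 0.997], [0.002, 0.997, 0.076], [-1.0, 0.002, -0.003]]
ft_force: [-0.4, -0.8, -1.0]
finger_gap: 0.25
```

Run:
```python
from h import *
obs()
a=save("wrist","w4"); b=save("side","s4")
for c,z in [("wrist",5),("side",5)]:
    cal=r.get_calibration(c)
    for d in r.silhouettes(c,"biscuit_1")[:5]: print(c,round(d["score"],2),np.round(d["centre"]),d["region"].sum(),np.round(onz(cal,*d["centre"],z),0))
out=np.vstack([a[:300],cv2.resize(b[190:310,250:450],(640,290))])
cv2.imwrite("pics/ws4.png",cv2.cvtColor(out,cv2.COLOR_RGB2BGR))
```

```text
t 10.95 p [ 616.3 -171.1  151.3] yaw 4.4 tilt [-0.003  0.002 -1.   ] F [-0.42 -0.81 -0.99] gap 0.25
wrist 0.77 [214. 369.] 192 [ 651. -191.    5.]
wrist 0.57 [167. 368.] 354 [ 646. -152.    5.]
wrist 0.56 [199. 375.] 329 [ 655. -178.    5.]
side 0.55 [256. 371.] 46 [ 660. -202.    5.]
```

View pics/ws4.png

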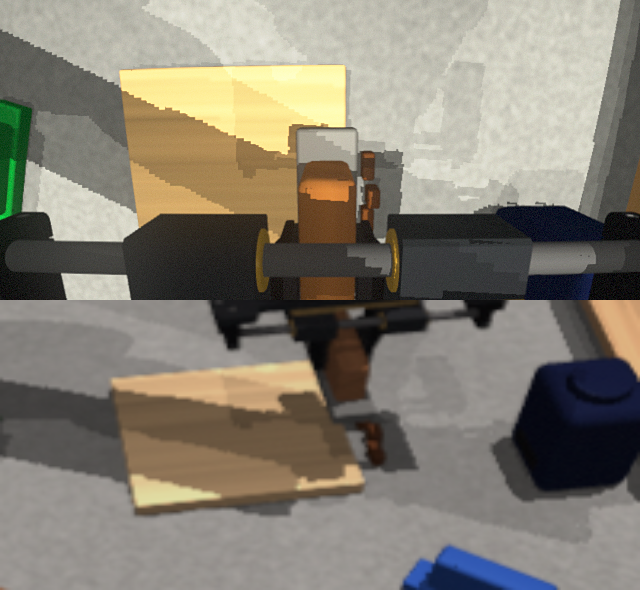

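All three biscuits lie on the table beyond the far edge, at about (650,−190), (646,−152) and (655,−178). Now return the scraper to its old spot.

Run:
```python
from h import *
plan([([560,-312,135],-17,8),([560,-312,60],-17,4)])
```

```text
[[1.8, -17.2, -8.5, 0.047, -0.001, -0], [1.8, -17.5, -7.6, 0.047, -0.001, -0], [1.8, -17.9, -6.8, 0.047, -0.001, -0], [1.8, -18.2, -6, 0.047, -0.001, -0], [1.8, -18.4, -5.1, 0.047, -0.001, -0], [1.8, -18.7, -4.3, 0.047, -0.001, -0], [1.8, -18.8, -3.4, 0.047, -0.001, -0], [1.8, -19, -2.5, 0.047, -0.001, -0], [18.8, 0, 0, 0, 0, 0], [18.8, 0, 0, 0, 0, 0], [18.8, 0, 0, 0, 0, 0], [18.8, 0, 0, 0, 0, 0]]
```

{"op": "arm_command", "data": {
  "rows": [
    [[1,-17,-8,0.047,0,0],[2,-18,-7,0.047,0,0],[2,-18,-6.5,0.047,0,0],[2,-18,-5.5,0.047,0,0],[2,-19,-4.5,0.047,0,0],[2,-19,-4,0.047,0,0],[2,-19,-3,0.047,0,0],[2,-19,-2,0.047,0,0],[18,-3,0,0,0,0],[18,0,0,0,0,0],[18,0,0,0,0,0],[15,0,0,0,0,0]]
  ]
}}

```text
time_s: 12.35
tcp_pos: [551.9, -336.2, 60.8]
ee_rot: [[-0.007, 0.339, 0.941], [-0.002, 0.941, -0.339], [-1.0, -0.005, -0.005]]
ft_force: [0.0, 0.2, -1.4]
finger_gap: 0.25
```

Run:
```python
from h import *
obs();plan([([560,-312,49],-17,2)])
```

```text
t 12.35 p [ 551.9 -336.2   60.8] yaw -19.8 tilt [-0.007 -0.002 -1.   ] F [ 0.03  0.22 -1.42] gap 0.25
[[5.8, 12.8, -0.2, -0.025, -0.003, 0.002], [5.9, 12.8, 0.1, -0.025, -0.003, 0.002]]
```

{"op": "arm_command", "data": {
  "rows": [
    [[6,0,0,0,-0.005,0.005],[4,0,0,0,0,0],[2,0,0,0,0,0]]
  ]
}}

```text
time_s: 12.65
tcp_pos: [550.7, -336.8, 48.1]
ee_rot: [[-0.002, 0.341, 0.94], [0.003, 0.94, -0.341], [-1.0, 0.002, -0.003]]
ft_force: [-10.9, 12.2, 32.9]
finger_gap: 0.255
```

Run:
```python
from h import *
obs()
```

```text
t 12.65 p [ 550.7 -336.8   48.1] yaw -20.0 tilt [-0.002  0.003 -1.   ] F [-10.94  12.16  32.87] gap 0.255
```

Contact with the table. I'll ease off, open and rise.

{"op": "arm_command", "data": {
  "rows": [
    [[-1,0,0,0,0,0],[0,0,0,0,0,0]]
  ]
}}

```text
time_s: 12.85
tcp_pos: [551.5, -337.3, 50.8]
ee_rot: [[0.0, 0.342, 0.94], [0.003, 0.94, -0.342], [-1.0, 0.003, -0.0]]
ft_force: [1.4, -0.1, -1.4]
finger_gap: 0.249
```

{"op": "arm_command", "data": {
  "rows": [
    [[0,0,0,0,0,0],[0,0,0,0,0,0],[0,0,0,0,0,0],[0,0,0,0,0,0],[-15,0,0,0,0,0],[-25,0,0,0,0,0],[-30,0,0,0,0,0],[-30,0,0,0,0,0],[-30,0,0,0,0,0],[-15,0,0,0,0,0]]
  ],
  "claw": 1
}}

```text
time_s: 13.85
tcp_pos: [550.6, -337.8, 204.9]
ee_rot: [[-0.0, 0.343, 0.939], [0.002, 0.939, -0.343], [-1.0, 0.002, -0.001]]
ft_force: [0.0, -0.5, 0.5]
finger_gap: 0.986
```

Run:
```python
from h import *
s=obs();print(s["joints"])
cal=r.get_calibration("wrist"); im=save("wrist","w5")
for d in r.silhouettes("wrist","scraper")[:4]: print(round(d["score"],2),np.round(d["centre"]),np.round(onz(cal,*d["centre"],35)))
plan([([545,-60,200],0,8),([530,40,190],0,5)])
```

```text
t 13.85 p [ 550.6 -337.8  204.9] yaw -20.1 tilt [-0.     0.002 -1.   ] F [ 0.03 -0.46  0.5 ] gap 0.986
[-0.08551787  0.49291635  0.78581538  1.49207631 -0.35557406  1.30491848
  0.38484874]
0.73 [89. 44.] [ 345. -177.   35.]
0.68 [145. 484.] [ 689. -356.   35.]
0.66 [177. 330.] [ 553. -337.   35.]
[[0.6, 32.4, -12.6, -0.044, 0, -0], [0.6, 32.9, -11.2, -0.044, 0, -0], [0.6, 33.4, -9.7, -0.044, 0, -0], [0.6, 33.8, -8.3, -0.044, 0, -0], [0.6, 34.1, -6.8, -0.044, 0, -0], [0.6, 34.4, -5.3, -0.044, 0, -0], [0.6, 34.6, -3.8, -0.044, 0, -0], [0.6, 34.7, -2.3, -0.044, 0, -0], [2, 20, -3, 0, 0, 0], [2, 20, -3, 0, 0, 0], [2, 20, -3, 0, 0, 0], [2, 20, -3, 0, 0, 0], [2, 20, -3, 0, 0, 0]]
```

Scraper is lying at (553,−337), off the board. Next, the tins.

{"op": "arm_command", "data": {
  "rows": [
    [[0,38,-12,-0.044,0,0],[0,40,-11,-0.044,0,0],[0,40,-9,-0.044,0,0],[0,40,-7,-0.044,0,0],[0,40,-5,-0.044,0,0],[0,40,-4,-0.044,0,0],[0,40,-3,-0.044,0,0],[0,40,0,-0.044,0,0],[0,35,0,0,0,0],[0,25,0,0,0,0],[0,10,0,0,0,0],[0,0,0,0,0,0]]
  ]
}}

```text
time_s: 15.15
tcp_pos: [555.5, 69.0, 200.1]
ee_rot: [[-0.007, -0.014, 1.0], [-0.001, 1.0, 0.014], [-1.0, -0.001, -0.007]]
ft_force: [0.3, -1.2, 0.5]
finger_gap: 1.003
```

Run:
```python
from h import *
obs(); np.set_printoptions(precision=1,suppress=True)
cal=r.get_calibration("wrist"); im=save("wrist","w6")
for d in r.silhouettes("wrist","tin_a")[:4]: print(round(d["score"],2),np.round(d["centre"]),d["region"].sum(),onz(cal,*d["centre"],60))
h=cv2.cvtColor(im,cv2.COLOR_RGB2HSV); m=((h[...,2]>175)&(h[...,1]<35)).astype(np.uint8)
n,l,st,ce=cv2.connectedComponentsWithStats(m)
for i in range(1,n):
    if st[i,4]>300:
        w=np.array([onz(cal,a,b,83)[:2] for a,b in np.argwhere(l==i)],np.float32); print("bright",ce[i],st[i],cv2.minEnclosingCircle(w))
print(cal["position"])
```

```text
t 15.15 p [555.5  69.  200.1] yaw 0.8 tilt [-0.007 -0.001 -1.   ] F [ 0.28 -1.19  0.52] gap 1.003
0.72 [162. 309.] 4670 [539.2  88.5  60. ]
0.55 [ 21. 329.] 3548 [553.6 192.4  60. ]
bright [111.4  82.1] [    0     0   239   174 36455] ((394.111083984375, 141.3338165283203), 113.58378601074219)
bright [326.6  17.6] [ 286    0   82   43 2723] ((551.8950805664062, 198.70590209960938), 26.836454391479492)
bright [502.3 113.3] [  299     0   333   243 43995] ((648.617431640625, 120.7574462890625), 146.72740173339844)
bright [453.  143.1] [ 428  114   51   58 2201] ((642.7337646484375, 107.48692321777344), 20.59489631652832)
bright [308.5 167.3] [ 271  131   74   74 4216] ((542.0604858398438, 84.1188735961914), 31.172855377197266)
bright [318.2 293.9] [ 208  277  233   41 7104] ((551.8911743164062, -30.149517059326172), 94.74803924560547)
[555.1 133.8 336.8]
```

View pics/w6.png

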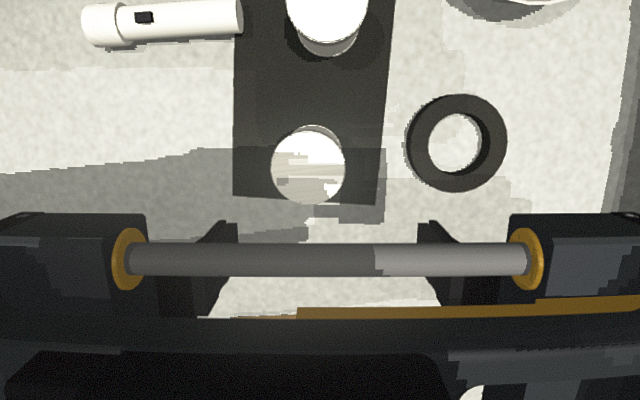

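The wrist view shows the near tin's top disc at (308,166), about (540,85). The next is at about (552,200). I'll descend on the first tin.

{"op": "arm_command", "data": {
  "rows": [
    [[0,8,-8,0.014,0,0],[10,8,-8,0,-0.007,0],[25,0,0,0,0,0],[30,0,0,0,0,0],[25,0,0,0,0,0],[20,0,0,0,0,0],[12,0,0,0,0,0],[6,0,0,0,0,0],[0,0,0,0,0,0]]
  ]
}}

```text
time_s: 16.15
tcp_pos: [542.1, 63.6, 70.1]
ee_rot: [[0.006, 0.029, 1.0], [-0.006, 1.0, -0.028], [-1.0, -0.006, 0.006]]
ft_force: [0.0, -0.1, 0.1]
finger_gap: 0.999
```

Run:
```python
from h import *
obs();plan([([540,85,64],0,1)])
```

```text
t 16.15 p [542.1  63.6  70.1] yaw -1.6 tilt [ 0.006 -0.006 -1.   ] F [ 0.01 -0.06  0.12] gap 0.999
[[5.9, 21.3, -2.8, -0.028, 0.006, 0.006]]
```

{"op": "arm_command", "data": {
  "rows": [
    [[2,7,-1,-0.014,0.006,0.006],[2,7,-1,-0.014,0,0],[1,7,-1,0,0,0],[0,0,0,0,0,0]]
  ]
}}

```text
time_s: 16.55
tcp_pos: [541.0, 86.9, 67.3]
ee_rot: [[0.003, -0.002, 1.0], [0.002, 1.0, 0.002], [-1.0, 0.002, 0.003]]
ft_force: [-0.2, -0.1, 0.1]
finger_gap: 0.998
```

Run:
```python
from h import *
s=obs();print(s["dq"]);plan([([540,85,64],0,1)])
```

```text
t 16.55 p [541.   86.9  67.3] yaw 0.1 tilt [ 0.003  0.002 -1.   ] F [-0.18 -0.14  0.08] gap 0.998
[ 0.00179563 -0.0080464   0.0115053  -0.00262026  0.00427843  0.00266877
  0.01241851]
[[3.3, -1.9, -1, 0.002, 0.003, -0.002]]
```

{"op": "arm_command", "data": {
  "rows": [
    [[3,-1,-1,0,0.003,0],[1,0,0,0,0,0],[0,0,0,0,0,0],[0,0,0,0,0,0],[0,0,0,0,0,0],[0,0,0,0,0,0],[0,0,0,0,0,0]]
  ],
  "claw": 0,
  "grip_force": 40
}}

```text
time_s: 17.25
tcp_pos: [540.2, 86.0, 63.5]
ee_rot: [[0.001, -0.002, 1.0], [0.003, 1.0, 0.002], [-1.0, 0.003, 0.001]]
ft_force: [0.1, 0.1, -0.6]
finger_gap: 0.612
```

Run:
```python
from h import *
obs()
```

```text
t 17.25 p [540.2  86.   63.5] yaw 0.1 tilt [ 0.001  0.003 -1.   ] F [ 0.09  0.09 -0.57] gap 0.612
```

{"op": "arm_command", "data": {
  "rows": [
    [[-8,0,0,0,0,0],[-10,0,0,0,0,0],[-10,0,0,0,0,0],[-8,0,0,0,0,0],[0,0,0,0,0,0],[0,0,0,0,0,0],[0,0,0,0,0,0],[0,0,0,0,0,0]]
  ]
}}

```text
time_s: 18.05
tcp_pos: [540.1, 85.6, 103.2]
ee_rot: [[0.001, -0.002, 1.0], [0.003, 1.0, 0.002], [-1.0, 0.003, 0.001]]
ft_force: [-0.4, 0.8, -1.8]
finger_gap: 0.614
```

Run:
```python
from h import *
for _ in range(4): obs(); r.grab_frame("top")
```

```text
t 18.05 p [540.1  85.6 103.2] yaw 0.1 tilt [ 0.001  0.003 -1.   ] F [-0.44  0.76 -1.79] gap 0.614
t 18.1 p [540.   85.7 103.1] yaw 0.1 tilt [ 0.001  0.003 -1.   ] F [ 0.17 -0.15 -1.5 ] gap 0.616
t 18.15 p [540.1  85.6 103.2] yaw 0.1 tilt [ 0.001  0.003 -1.   ] F [ 0.76 -0.41 -1.53] gap 0.618
t 18.2 p [540.1  85.6 103.2] yaw 0.1 tilt [ 0.001  0.003 -1.   ] F [-0.34 -0.03 -1.78] gap 0.614
```

About 1.65 N, so this tin is light (~0.17 kg). Set it back.

{"op": "arm_command", "data": {
  "rows": [
    [[10,0,0,0,0,0],[10,0,0,0,0,0],[9,0,0,0,0,0],[6,0,0,0,0,0],[3,0,0,0,0,0],[0,0,0,0,0,0]]
  ]
}}

```text
time_s: 18.85
tcp_pos: [540.1, 85.6, 63.5]
ee_rot: [[-0.001, -0.002, 1.0], [0.004, 1.0, 0.002], [-1.0, 0.004, -0.001]]
ft_force: [0.2, -0.4, -1.1]
finger_gap: 0.612
```

Run:
```python
from h import *
obs()
```

```text
t 18.85 p [540.1  85.6  63.5] yaw 0.1 tilt [-0.001  0.004 -1.   ] F [ 0.17 -0.41 -1.09] gap 0.612
```

Nearly seated. Down 1 mm more, open, rise.

{"op": "arm_command", "data": {
  "rows": [
    [[1,0,0,0,0,0],[0,0,0,0,0,0]]
  ]
}}

```text
time_s: 19.05
tcp_pos: [540.3, 85.6, 63.5]
ee_rot: [[-0.001, -0.001, 1.0], [0.005, 1.0, 0.001], [-1.0, 0.005, -0.001]]
ft_force: [0.2, -0.2, -0.8]
finger_gap: 0.612
```

{"op": "arm_command", "data": {
  "rows": [
    [[0,0,0,0,0,0],[0,0,0,0,0,0],[0,0,0,0,0,0],[-10,0,0,0,0,0],[-20,0,0,0,0,0],[-25,0,0,0,0,0],[-25,0,0,0,0,0],[0,25,3,0,0,0],[0,35,3,0,0,0],[0,30,3,0,0,0],[0,10,1,0,0,0],[0,0,0,0,0,0]]
  ],
  "claw": 1
}}

```text
time_s: 20.25
tcp_pos: [552.2, 186.7, 152.4]
ee_rot: [[0.003, 0.003, 1.0], [0.006, 1.0, -0.003], [-1.0, 0.006, 0.003]]
ft_force: [-0.4, -0.0, 0.2]
finger_gap: 0.999
```

Run:
```python
from h import *
obs();r.grab_frame("top");obs();plan([([552,201,64],0,1)])
```

```text
t 20.25 p [552.2 186.7 152.4] yaw -0.2 tilt [ 0.003  0.006 -1.   ] F [-0.42 -0.04  0.18] gap 0.999
t 20.3 p [552.2 185.8 152.4] yaw -0.2 tilt [ 0.003  0.005 -1.   ] F [0.01 0.69 0.16] gap 1.0
[[88.4, 14.7, -0.6, -0.004, 0.003, -0.005]]
```

{"op": "arm_command", "data": {
  "rows": [
    [[0,8,0,0,0,-0.005],[10,8,0,0,0,0],[20,0,0,0,0,0],[25,0,0,0,0,0],[18,0,0,0,0,0],[9,0,0,0,0,0],[4,0,0,0,0,0],[0,0,0,0,0,0]]
  ]
}}

```text
time_s: 21.1
tcp_pos: [552.7, 197.6, 61.3]
ee_rot: [[0.003, 0.012, 1.0], [-0.002, 1.0, -0.012], [-1.0, -0.002, 0.003]]
ft_force: [0.1, 0.1, -0.3]
finger_gap: 1.002
```

Run:
```python
from h import *
obs();plan([([552,201,64],0,1)])
```

```text
t 21.1 p [552.7 197.6  61.3] yaw -0.7 tilt [ 0.003 -0.002 -1.   ] F [ 0.13  0.09 -0.26] gap 1.002
[[-2.7, 3.3, -0.8, -0.012, 0.003, 0.002]]
```

{"op": "arm_command", "data": {
  "rows": [
    [[-2,3,-1,0,0,0],[0,0,0,0,0,0],[0,0,0,0,0,0],[0,0,0,0,0,0],[0,0,0,0,0,0],[0,0,0,0,0,0],[0,0,0,0,0,0]]
  ],
  "claw": 0
}}

```text
time_s: 21.8
tcp_pos: [553.2, 201.6, 66.4]
ee_rot: [[0.007, 0.012, 1.0], [0.0, 1.0, -0.012], [-1.0, 0.001, 0.007]]
ft_force: [-0.7, -0.5, -0.7]
finger_gap: 0.612
```

Run:
```python
from h import *
obs()
```

```text
t 21.8 p [553.2 201.6  66.4] yaw -0.7 tilt [ 0.007  0.    -1.   ] F [-0.71 -0.51 -0.75] gap 0.612
```

{"op": "arm_command", "data": {
  "rows": [
    [[-8,0,0,0,0,0],[-10,0,0,0,0,0],[-10,0,0,0,0,0],[-8,0,0,0,0,0],[0,0,0,0,0,0],[0,0,0,0,0,0],[0,0,0,0,0,0],[0,0,0,0,0,0]]
  ]
}}

```text
time_s: 22.6
tcp_pos: [552.9, 201.5, 106.1]
ee_rot: [[0.007, 0.012, 1.0], [0.001, 1.0, -0.012], [-1.0, 0.001, 0.007]]
ft_force: [0.7, -0.7, -2.1]
finger_gap: 0.616
```

Run:
```python
from h import *
for _ in range(4): obs(); r.grab_frame("top")
```

```text
t 22.6 p [552.9 201.5 106.1] yaw -0.7 tilt [ 0.007  0.001 -1.   ] F [ 0.72 -0.72 -2.08] gap 0.616
t 22.65 p [552.9 201.5 106. ] yaw -0.7 tilt [ 0.007  0.001 -1.   ] F [-0.91 -0.87 -1.73] gap 0.616
t 22.7 p [552.9 201.5 106. ] yaw -0.7 tilt [ 0.007  0.001 -1.   ] F [-1.11 -0.23 -0.71] gap 0.614
t 22.75 p [553.  201.5 106. ] yaw -0.7 tilt [ 0.007  0.001 -1.   ] F [-0.51  0.55 -1.62] gap 0.612
```

Also light (~1.5 N). Set it down and go to the third.

{"op": "arm_command", "data": {
  "rows": [
    [[10,0,0,0,0,0],[10,0,0,0,0,0],[9,0,0,0,0,0],[6,0,0,0,0,0],[4,0,0,0,0,0],[1,0,0,0,0,0],[0,0,0,0,0,0]]
  ]
}}

```text
time_s: 23.5
tcp_pos: [553.1, 201.5, 66.0]
ee_rot: [[0.004, 0.012, 1.0], [0.002, 1.0, -0.012], [-1.0, 0.002, 0.004]]
ft_force: [0.5, 0.2, -2.3]
finger_gap: 0.614
```

Run:
```python
from h import *
obs()
```

```text
t 23.5 p [553.1 201.5  66. ] yaw -0.7 tilt [ 0.004  0.002 -1.   ] F [ 0.52  0.17 -2.29] gap 0.614
```

{"op": "arm_command", "data": {
  "rows": [
    [[1.5,0,0,0,0,0],[0.5,0,0,0,0,0]]
  ]
}}

```text
time_s: 23.7
tcp_pos: [553.4, 201.6, 65.8]
ee_rot: [[0.004, 0.012, 1.0], [0.004, 1.0, -0.012], [-1.0, 0.004, 0.004]]
ft_force: [-3.8, -0.5, 6.5]
finger_gap: 0.614
```

{"op": "arm_command", "data": {
  "rows": [
    [[0,0,0,0,0,0],[0,0,0,0,0,0],[0,0,0,0,0,0],[0,0,0,0,0,0],[-10,0,0,0,0,0],[-20,0,0,0,0,0],[-25,0,0,0,0,0],[-25,0,0,0,0,0],[0,25,1,0,0,0],[0,35,2,0,0,0],[0,35,2,0,0,0],[0,10,0,0,0,0]]
  ],
  "claw": 1
}}

```text
time_s: 24.9
tcp_pos: [561.5, 306.7, 154.2]
ee_rot: [[0.008, 0.019, 1.0], [0.005, 1.0, -0.019], [-1.0, 0.005, 0.008]]
ft_force: [-0.2, -0.3, -0.8]
finger_gap: 1.0
```

Run:
```python
from h import *
np.set_printoptions(precision=1,suppress=True)
r.grab_frame("top");obs();plan([([557,317,64],0,1)])
cal=r.get_calibration("wrist");r.grab_frame("wrist")
for d in r.silhouettes("wrist","tin_a")[:3]: print(round(d["score"],2),np.round(d["centre"]),d["region"].sum(),onz(cal,*d["centre"],70))
cal=r.get_calibration("top")
im=save("top","t7"); cv2.imwrite("pics/t7c.png",cv2.cvtColor(cv2.resize(im[120:280,130:330],None,fx=3,fy=3,interpolation=cv2.INTER_CUBIC),cv2.COLOR_RGB2BGR))
```

```text
t 24.95 p [561.7 306.7 154.3] yaw -1.1 tilt [ 0.  0. -1.] F [-1.1  1.5 -0.7] gap 0.999
[[90.3, 9.8, -5.6, -0.018, 0.008, -0.005]]
0.82 [182. 320.] 6807 [557.3 323.   70. ]
0.61 [292. 317.] 1835 [553.6 245.7  70. ]
0.26 [181. 520.] 16042 [687.5 321.3  70. ]
```

View pics/t7c.png

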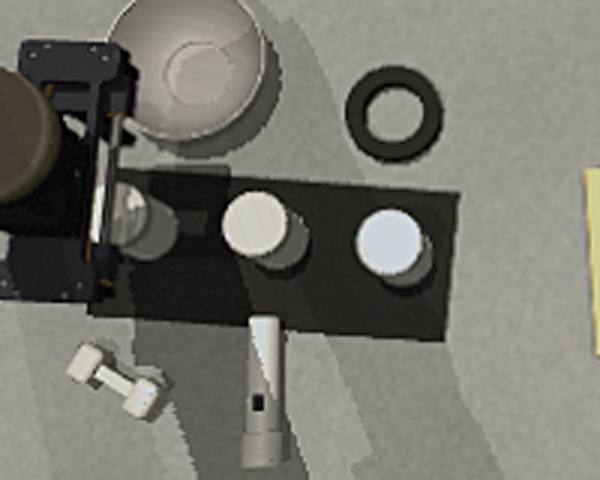

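The top view shows both lighter tins upright on the mat at crop (255,225) and (390,243). Descend on the third.

{"op": "arm_command", "data": {
  "rows": [
    [[0,6,-3,-0.015,0.005,0],[10,6,-2,0,0,0],[20,0,0,0,0,0],[25,0,0,0,0,0],[17,0,0,0,0,0],[9,0,0,0,0,0],[4,0,0,0,0,0],[0,0,0,0,0,0]]
  ]
}}

```text
time_s: 25.9
tcp_pos: [557.8, 308.2, 64.1]
ee_rot: [[0.002, 0.015, 1.0], [0.001, 1.0, -0.015], [-1.0, 0.001, 0.002]]
ft_force: [-0.3, 1.1, -0.0]
finger_gap: 0.999
```

Run:
```python
from h import *
obs();plan([([557,318,64],0,1)])
```

```text
t 25.9 p [557.8 308.2  64.1] yaw -0.9 tilt [ 0.002  0.001 -1.   ] F [-0.25  1.12 -0.01] gap 0.999
[[0.1, 9.8, -1, -0.015, 0.002, -0.001]]
```

{"op": "arm_command", "data": {
  "rows": [
    [[0,5,-1,0,0,0],[0,5,0,0,0,0],[0,0,0,0,0,0]]
  ]
}}

```text
time_s: 26.2
tcp_pos: [557.9, 319.8, 66.2]
ee_rot: [[0.004, 0.015, 1.0], [0.003, 1.0, -0.015], [-1.0, 0.003, 0.004]]
ft_force: [-0.0, 0.7, -0.1]
finger_gap: 1.003
```

{"op": "arm_command", "data": {
  "rows": [
    [[0,0,0,0,0,0],[0,0,0,0,0,0],[0,0,0,0,0,0],[0,0,0,0,0,0],[0,0,0,0,0,0],[0,0,0,0,0,0],[0,0,0,0,0,0]]
  ],
  "claw": 0,
  "grip_force": 50
}}

```text
time_s: 26.9
tcp_pos: [558.7, 320.2, 67.4]
ee_rot: [[0.006, 0.016, 1.0], [0.004, 1.0, -0.016], [-1.0, 0.004, 0.006]]
ft_force: [1.1, 0.3, 0.6]
finger_gap: 0.608
```

{"op": "arm_command", "data": {
  "rows": [
    [[-8,0,0,0,0,0],[-10,0,0,0,0,0],[-10,0,0,0,0,0],[-8,0,0,0,0,0],[0,0,0,0,0,0],[0,0,0,0,0,0],[0,0,0,0,0,0],[0,0,0,0,0,0]]
  ]
}}

```text
time_s: 27.7
tcp_pos: [557.1, 319.2, 105.4]
ee_rot: [[0.003, 0.016, 1.0], [0.002, 1.0, -0.016], [-1.0, 0.002, 0.003]]
ft_force: [-0.6, -0.4, -5.2]
finger_gap: 0.609
```

Run:
```python
from h import *
for _ in range(4): obs(); r.grab_frame("top")
```

```text
t 27.7 p [557.1 319.2 105.4] yaw -0.9 tilt [ 0.003  0.002 -1.   ] F [-0.56 -0.35 -5.16] gap 0.609
t 27.75 p [557.  319.3 105.3] yaw -0.9 tilt [ 0.003  0.002 -1.   ] F [-0.57  0.26 -4.09] gap 0.61
t 27.8 p [557.1 319.2 105.3] yaw -0.9 tilt [ 0.003  0.002 -1.   ] F [-0.26  0.95 -4.19] gap 0.612
t 27.85 p [557.1 319.3 105.4] yaw -0.9 tilt [ 0.003  0.002 -1.   ] F [ 0.17 -0.14 -3.91] gap 0.611
```

The heavy one, at about 4.3 N. Raise it and carry it over the board, gently.

{"op": "arm_command", "data": {
  "rows": [
    [[-12,0,0,0,0,0],[-22,0,0,0,0,0],[-26,0,0,0,0,0],[-24,0,0,0,0,0],[-14,0,0,0,0,0],[-4,-10,0,0,0,0],[0,-20,0,0,0,0],[0,-28,-1,0,0,0],[0,-32,-1,0,0,0],[0,-32,-1,0,0,0],[0,-32,-1,0,0,0],[0,-32,-1,0,0,0]]
  ]
}}

```text
time_s: 29.1
tcp_pos: [544.3, 120.3, 207.2]
ee_rot: [[-0.005, 0.014, 1.0], [-0.002, 1.0, -0.014], [-1.0, -0.002, -0.005]]
ft_force: [0.3, -0.3, -3.0]
finger_gap: 0.614
```

{"op": "arm_command", "data": {
  "rows": [
    [[0,-32,0,0,0,0],[0,-32,0,0,0,0],[0,-32,0,0,0,0],[0,-32,0,0,0,0],[0,-30,0,0,0,0],[0,-28,0,0,0,0],[0,-22,0,0,0,0],[0,-12,0,0,0,0],[0,-5,0,0,0,0],[0,0,0,0,0,0]]
  ]
}}

```text
time_s: 30.1
tcp_pos: [522.1, -136.8, 197.1]
ee_rot: [[-0.022, 0.037, 0.999], [-0.004, 0.999, -0.037], [-1.0, -0.005, -0.022]]
ft_force: [-0.3, -0.2, -4.3]
finger_gap: 0.613
```

Run:
```python
from h import *
obs();plan([([543.5,-163.6,205],0,5)])
```

```text
t 30.1 p [ 522.1 -136.8  197.1] yaw -2.1 tilt [-0.022 -0.004 -1.   ] F [-0.33 -0.24 -4.29] gap 0.613
[[-1.7, -5.2, 4.4, -0.007, -0.004, 0.001], [-1.6, -5.2, 4.4, -0.007, -0.004, 0.001], [-1.6, -5.3, 4.4, -0.007, -0.004, 0.001], [-1.6, -5.3, 4.3, -0.007, -0.004, 0.001], [-1.6, -5.3, 4.3, -0.007, -0.004, 0.001]]
```

{"op": "arm_command", "data": {
  "rows": [
    [[-3,-5,5,0,-0.005,0],[-3,-5,5,0,-0.005,0],[-3,-5,5,0,-0.005,0],[-3,-5,4,0,-0.005,0],[0,-3,2,0,0,0],[0,0,0,0,0,0],[0,0,0,0,0,0],[0,0,0,0,0,0],[0,0,0,0,0,0]]
  ]
}}

```text
time_s: 31.0
tcp_pos: [544.3, -159.6, 209.0]
ee_rot: [[-0.002, 0.033, 0.999], [-0.004, 0.999, -0.033], [-1.0, -0.004, -0.001]]
ft_force: [-0.4, -1.2, -4.0]
finger_gap: 0.609
```

Run:
```python
from h import *
s=obs(); print(np.abs(s["dq"]).max())
a=save("top","t8"); b=save("side","s8")
s=obs()
out=np.vstack([a[110:260,140:480],cv2.resize(b[80:330,200:480],(340,304))]); cv2.imwrite("pics/f8.png",cv2.cvtColor(cv2.resize(out,None,fx=1.3,fy=1.3),cv2.COLOR_RGB2BGR))
```

```text
t 31.0 p [ 544.3 -159.6  209. ] yaw -1.9 tilt [-0.002 -0.004 -1.   ] F [-0.41 -1.2  -4.04] gap 0.609
0.0029639203018185217
t 31.1 p [ 544.3 -159.6  209. ] yaw -1.9 tilt [-0.001 -0.004 -1.   ] F [-0.1  -0.08 -3.91] gap 0.613
```

View pics/f8.png

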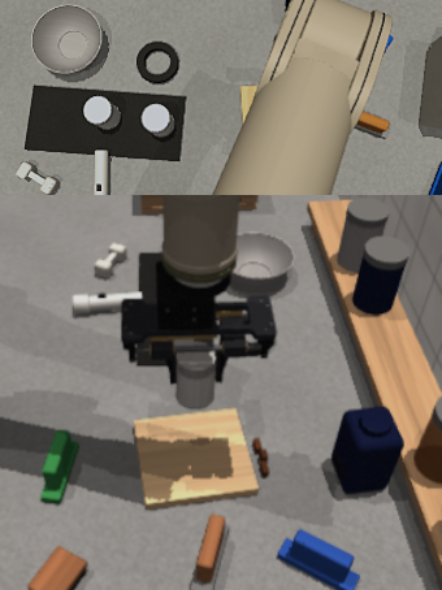

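The views show the tin upright in the gripper over the cleared board, the biscuits on the table, the scraper off the board and both light tins standing. Handing in.

Run:
```python
from h import *
print(r.close_job())
```

```text
the job is handed in; nothing more can be done
None
```

The job is done and handed in; the arm is still holding the heaviest tin over the cleared board. The hand-in gave no verdict.

- **Wiping:** One sweep with the scraper pushed all three biscuit pieces off the far edge, and the gripper never came down to their level. I then laid the scraper on the table at about (553, −337) mm, clear of the board.
- **Weighing:** I lifted the tins about 40 mm each. The first two pulled about 1.65 N and 1.5 N on the wrist, the third about 4.3 N (about 0.4 kg). The two light ones went back upright on the mat.
- **Last checks:** The heavy tin was gripped and at rest, within 0.3° of upright by the tool's pose. It was about 4 mm from the board's centre, with its underside about 125 mm above the board. The top and side views showed the biscuits off the board, the scraper clear of it, both light tins standing on the mat, and none of the bystanders in view disturbed.
- **What was off:** Setting the scraper down briefly pressed the table with about 33 N, within the limits. The wrist readings varied by up to about 1 N, so the order of the two light tins is uncertain, but the heaviest is not. No check failed.

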